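# Move the overhead camera to the gift box, hole by hole

## Task

Bring the camera on the overhead photo stand over the open gift box: squeeze the red spring button flush with the black sliding tube, slide the tube until the button clicks out in the next hole, and go on hole by hole until the lens stands over the middle of the box. Feel for the click and never wrench the tube against the locked button; do not touch the camera itself. Leave the button fully sprung out and everything else on the mat where it is.

Things in the scene. Friction and masses are not known exactly. Their poses are not given: they have to be found in the camera images.
- button_spot (a point): Fixed point of the photo stand, 253 mm above the bench: on the centre line of the level telescopic arm, at the red button. x runs along the arm from the post (260 mm behind this point) to the camera, y level to the side where the button sticks out, z up. The black sliding tube here is 32 mm square, so each face is 16 mm away; 60 mm beside, above and below it are free.
- button_tip (a point): Tip of the red spring button: a 16 mm domed plunger sticking out 8 mm from the +y face of the sliding tube (axes of button_spot), at mid height. It sits in the fixed steel inner tube: it moves only in and out along y and stays in place while the black tube slides past. Pinching the tube across it (40 mm, 32 mm when flush) with 30 to 40 N presses it and holds the tube at once.
- button (a joint): Travel of the button, m: 0 sprung out, locking the tube dead in a hole; 0.008 flush with the tube's face; 0.0105 under the wall between holes. Spring 3 N at 0, 6 N when flush. Flush, its round shoulder lets the hole's edge ride over it (8 to 18 N along the arm to start, under 10 N after); half-way in it takes twice that, under 2 mm in it locks. In the next hole it springs out by itself: a dead stop.
- photo_arm (a joint): Position of the black sliding tube (358 mm long, 2.5 mm wall) with the camera, m: near 0 at the start, in a middle hole; positive is out, away from the post (+x of button_spot). Six equally spaced 19 mm holes run along its button side, over 30 mm apart, each leaving the button 1.5 mm of play either way. Friction about 2.5 N. Over 40 N against the locked button would bend it.
- lens (a point): Centre of the front glass of the camera lens, looking straight down from 146 mm above the mat; the camera hangs under the outer end of the sliding tube and moves with it (190 mm from button_spot along x at joint 0).
- camera (a point): Centre of the camera: black and silver body 116 x 68 x 38 mm across the tube, right under it, with a 62 mm lens barrel below. x along the arm. Not to be touched.
- gift_box_mid (a point): Centre (half-way up) of the open kraft gift box, 86 x 86 x 32 mm, on the mat, a white pad and a finished brooch in it. It stands under the arm's line, some holes further out or further in, within 10 mm of where the lens comes in that hole.
- box_lid: Kraft lid of the gift box, 90 x 90 x 20 mm, lying on the mat; origin at the centre of its underside.
- pearl_dish: Ivory dish of pearls, 86 mm across, 10 mm high, under the arm's line at the place that the gift box does not take; origin at the centre of its underside.
- stone_dish: Ivory dish of coloured stones, 100 mm across, 10 mm high; origin at the centre of its underside.
- gold_dish: Ivory dish of gold beads, 92 mm across, 10 mm high; origin at the centre of its underside.
- pliers: Small pliers, black handles with red, 155 mm long and 16 mm high, lying on the mat; x towards the jaws.
- bead_jar: Amber glass jar with a brass cap, 46 mm across, 62 mm high; origin at the centre of its underside.
There are look-alikes about, which are no part of the job. Leave any green look-alike of the part that bears gift_box_mid alone.

How it is judged:
On the way, in this order (a step that is already met when the one before it is completed fails the run):
1. the button is pressed flush while the tube is still at its first hole (value of joint button above 0.006 m and value of joint photo_arm between -0.008 and 0.008 m), for 0.02 s.
2. the tube is one hole along, out or in, with the button sprung out again (value of joint button below 0.003 m and (value of joint photo_arm between 0.035 and 0.045 m or value of joint photo_arm between -0.045 and -0.035 m)), for 0.05 s.
At the end, for the whole second after the job is handed in: The lens stands over the middle of the gift box (within 15 mm, seen from above), the tube is at rest and the red button is sprung out in a hole of the tube (pressed in less than 2 mm); gift box, lid, dishes, pliers and jar are within 15 mm of where they were (horizontal distance between lens and gift_box_mid below 0.015 m and value of joint button below 0.002 m and velocity of joint photo_arm between -0.004 and 0.004 m/s and distance of each of gift_box_mid, box_lid, pearl_dish, stone_dish, gold_dish, pliers, bead_jar from where it was at the start of the episode below 0.015 m); the robot touches nothing.
It fails at once if the tube is wrenched against the button (contact force between button_c0 and photo_arm above 40 N).
It fails at once if the robot touches the camera (contact force between any of the fingers, the arm and photo_arm_c23 above 1 N or contact force between any of the fingers, the arm and photo_arm_c24 above 1 N or contact force between any of the fingers, the arm and photo_arm_c25 above 1 N or contact force between any of the fingers, the arm and photo_arm_c26 above 1 N).
It fails at once if something on the mat is pushed away (distance of any of gift_box_mid, box_lid, pearl_dish, stone_dish, gold_dish, pliers, bead_jar from where it was at the start of the episode above 0.03 m).
It also fails if it takes over 51 s, if anything falls off the work surface, if the arm or the gripper's body presses on something with over 40 N, if the wrist force passes 120 N, or if a joint passes its speed limit or range.

## Robot

A 6-joint arm with a two-finger parallel gripper is mounted at the origin on the work surface. World frame = base frame: x ahead of the robot, y to its left, z up, the work surface at z = 0. Lengths are in m, angles in rad, forces in N, time in s.
With the tool pointing down it reaches from about 0.425 to 0.925 m from the base axis. Payload 12.5 kg.
Tool frame: the origin (TCP) lies between the finger pads; the fingertips stand 25 mm ahead of it and the grasp point (between the pads) lies 6 mm ahead of it (env.finger_overhang is the distance from the TCP to the fingertips, in m); z points along the fingers, y is the line along which they close (so a half turn about z gives the same grasp; the last joint's range is limited). The gripper opens to 85 mm and grips with 20 to 120 N. Pads are 22 mm wide; open, the fingers measure 114 mm over their backs; the gripper's body (76 mm by 85 mm) begins 54 mm behind the grasp point. The pads swing forward as they close: fully open they stand 13 mm farther back than shut.
Start: joints at [-1.409, 0.491, 1.559, -0, 1.092, -0.106], TCP at [0.165, -0.603, 0.256] pointing down, gripper open.
Joint ranges: [-3.1, 3.1], [-0.84, 2.19], [0.05, 2.79], [-1.13, 4.28], [0.06, 2.93], [-2.69, 2.69]. Speed limits (rad/s): [2.22, 2.22, 2.79, 3.14, 3.14, 3.14].

## Interface

Orientations are given as a rotation vector (axis times angle).
In Python, from plant import status, viewer, env gives the robot as it stands. The module is installed in compiled form; this text tells all that it offers.
- The arm moves only by the tool carry_out, never from a script. Its argument "motion" is a list of rows, each an object with "rotation": the turn, a rotation vector about the tool's x, y, z in degrees, a list of three; "linear": the shift along the tool's x, y, z in m, a list of three; "gripper": the opening, from 0 (shut) to 1 (fully open). In form: [{"rotation": [wx, wy, wz], "linear": [dx, dy, dz], "gripper": gripper}, ...]. A call has 1 to 5 rows; each row shifts and turns the commanded pose from where the row before left it, along the tool's axes as they then stand; what a row does not reach is not made up. A row lasts 1/12 s, in which the tool goes at most 41.7 mm and 7.16 degrees, less where a joint would pass 70% of its speed; a pose out of reach is approached as far as the arm can. A call is refused whole if a number of a shift passes 0.0417 or a number of a turn 7.16, either way. A call with a gripper value outside its range is refused whole. The fingers move at their own pace and stop on an object; "force" is the grip in N (left out, the last holds). Time passes only in rows, so rows that do not move let the fingers close. It gives the time, the measured TCP pose, the force, the opening and the grip force at its end, in the units of the state.
- status.read_state(): the state, without advancing time (a new reading comes with each control period).
- viewer.capture(name): name is "scene" or "top" or "wrist"; returns the picture (480x640x3 uint8, red, green, blue); there is no depth.
- viewer.camera_info(name): a dict with "vertical_fov" (degrees; the focal length in pixels is half the picture's height over the tangent of half this angle, whatever the lens; pixels are square), "cx", "cy" (the principal point, pixels), "extrinsics" (4x4, takes a point from camera to world coordinates); the wrist camera has in their place "tool_from_camera" (4x4, takes a point from camera to tool coordinates, whose origin is the TCP and whose axes are the flange's). Camera axes: x right, y up, looking along -z (the intrinsics and any distortion apply to the point x, -y, -z); pixel columns grow to the right and rows downward; lengths in m; the calibration is good to about 2 mm. A picture is of the moment at which its call begins: read the wrist's pose just before it. camera_info takes no time and is no camera call.
- env.job_done(): hands the job in; it is judged then, once.
The state is a dict: "clock": time; "q": joint angles; "dq": joint speeds; "effort": joint torques, N m; "tool_pos": TCP position; "orientation": TCP orientation; "force": force on the tool from outside, world axes, zero at the start; "wrist_torque": the same for the moment, N m; "opening": finger opening in m; "grip_force": force on a finger pad.
Only numpy, scipy, OpenCV 4.12 (cv2) and the standard library are available. Lean on these libraries where they do the work, as an engineer would, in place of code of your own. Each camera call takes 0.05 s, during which the arm holds its last target. There are 200 camera calls.

## Working session

There is one attempt and no reset: what is moved stays moved. The work goes in short steps, Python scripts to look and compute and a tool call to move; the robot and the scene stay as the last step left them, time stands still between calls to the robot, and variables do not carry over. Pictures are saved under pics/ and viewed, at most 10 in all, crops included, and the job is handed in when it is done.

Besides the shell and the picture viewer there is one more tool, called after "Emit:" as a command line: name --argument value ..., lists and objects as JSON in quotes. carry_out: Moves the arm, as the interface text tells. Its arguments: {"type":"object","properties":{"motion":{"type":"array","items":{"type":"object","properties":{"rotation":{"type":"array","items":{"type":"number"}},"linear":{"type":"array","items":{"type":"number"}},"gripper":{"type":"number"}}}},"force":{"type":"number"}},"required":["motion"]}

```bash
mkdir -p pics
cat > h.py <<'E'
import numpy as np, cv2
from plant import status, viewer, env
from scipy.spatial.transform import Rotation as R
def info(n):
    c=viewer.camera_info(n); f=240/np.tan(np.radians(c['vertical_fov'])/2); return c,f
def ray(n,u,v):
    c,f=info(n)
    if 'extrinsics' in c: E=np.array(c['extrinsics'])
    else:
        s=status.read_state(); T=np.eye(4); T[:3,:3]=R.from_rotvec(s['orientation']).as_matrix(); T[:3,3]=s['tool_pos']; E=T@np.array(c['tool_from_camera'])
    d=E[:3,:3]@np.array([(u-c['cx'])/f,-(v-c['cy'])/f,-1]); return E[:3,3],d/np.linalg.norm(d)
def onz(n,u,v,z):
    o,d=ray(n,u,v); return o+d*(z-o[2])/d[2]
def tri(a,b):
    (o1,d1),(o2,d2)=a,b
    t=np.linalg.lstsq(np.c_[d1,-d2],o2-o1,rcond=None)[0]
    p,q=o1+d1*t[0],o2+d2*t[1]; return (p+q)/2,np.linalg.norm(p-q)
def proj(n,p):
    c,f=info(n); E=np.array(c['extrinsics']); q=np.linalg.inv(E)@np.r_[p,1]
    return c['cx']+f*q[0]/-q[2], c['cy']-f*q[1]/-q[2]
E
python3 - <<'E'
from h import *
for n in ('scene','top'):
    cv2.imwrite(f'pics/{n}0.png',viewer.capture(n)[:,:,::-1]); print({k:np.round(v,3).tolist() if not isinstance(v,str) else v for k,v in viewer.camera_info(n).items()})
print({k:np.round(v,3).tolist() if not isinstance(v,str) else v for k,v in viewer.camera_info('wrist').items()})
print(status.read_state(),env.finger_overhang)
E
```

```text
{'vertical_fov': 43.591, 'cx': 325.421, 'cy': 247.895, 'extrinsics': [[-0.116, -0.553, 0.825, 1.733], [0.993, -0.045, 0.109, 0.059], [-0.023, 0.832, 0.554, 1.011], [0.0, 0.0, 0.0, 1.0]]}
{'vertical_fov': 47.931, 'cx': 330.485, 'cy': 242.957, 'extrinsics': [[0.025, 0.994, -0.106, 0.331], [-1.0, 0.025, -0.005, -0.086], [-0.002, 0.106, 0.994, 1.447], [0.0, 0.0, 0.0, 1.0]]}
{'vertical_fov': 65.928, 'cx': 323.297, 'cy': 238.376, 'tool_from_camera': [[-0.0, 0.959, 0.282, 0.073], [1.0, 0.0, 0.0, -0.0], [0.0, 0.282, -0.959, -0.117], [0.0, 0.0, 0.0, 1.0]]}
{'clock': 0.1, 'q': array([-1.40860594e+00,  4.91508984e-01,  1.55938945e+00,  2.95513180e-05,
        1.09169027e+00, -1.05645123e-01]), 'dq': array([-0.00153005, -0.00149617, -0.00010251, -0.0003056 ,  0.00027929,
        0.00043065]), 'effort': array([ 2.70378128e-03, -6.19445086e+01, -2.62026554e+01, -1.45797299e-04,
        2.89514210e-03, -4.90202694e-05]), 'tool_pos': array([ 0.16537584, -0.60254682,  0.25577981]), 'orientation': array([-3.11247951e+00, -4.19304394e-01,  3.06266137e-06]), 'force': array([-0.3344277 , -0.14574186,  0.46278838]), 'wrist_torque': array([0.00943535, 0.01532685, 0.00347056]), 'grip_force': 0.0, 'opening': 0.08515703383657218} 0.025
```

View pics/scene0.png

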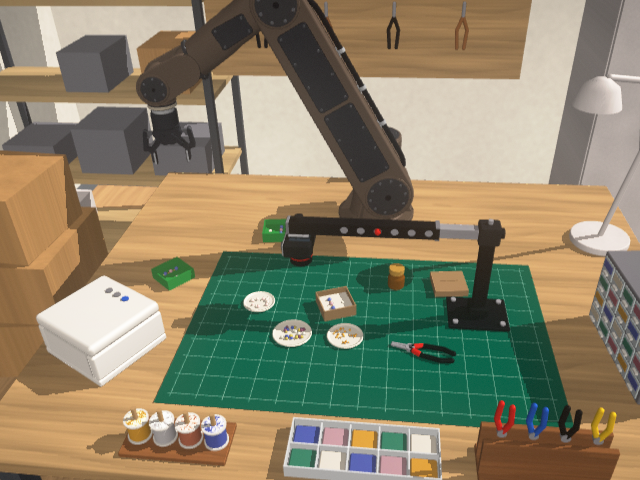

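View pics/top0.png

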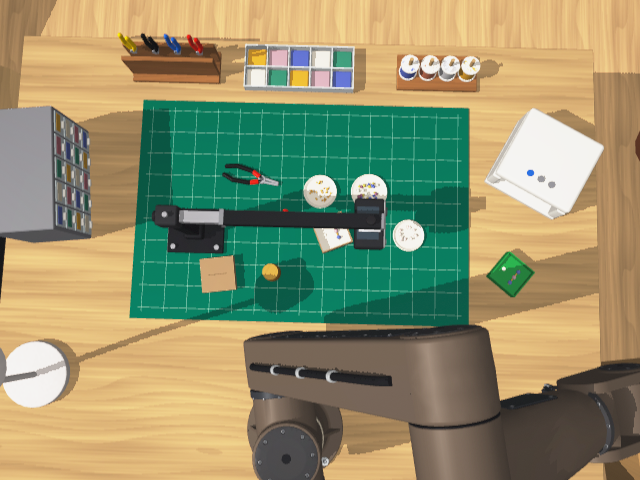

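The scene view shows the red button at (377,232) and the open kraft box at (336,303). The top view shows the button at (285,211), on the side away from the robot, and the box partly under the tube at (332,235). The box lies inward of the camera.

Candidates for the box: the kraft box with the brooch at scene (336,303); green boxes at (173,272) and (275,231), which are look-alikes; the kraft lid at (449,284). I choose (336,303). For the button, the silver dots on the tube in the scene view are holes, and the only red one is at (377,232). The red pliers and red spools are elsewhere.

Run:
```python
from h import *
a=cv2.imread('pics/scene0.png'); b=cv2.imread('pics/top0.png')
def red(im,x0,x1,y0,y1):
    c=im[y0:y1,x0:x1].astype(int); m=(c[...,2]>110)&(c[...,1]<70)&(c[...,0]<70); ys,xs=np.nonzero(m); return xs.mean()+x0,ys.mean()+y0,len(xs)
s=red(a,365,390,222,242); t=red(b,275,295,203,217); print(s,t)
print('button',tri(ray('scene',*s[:2]),ray('top',*t[:2])))
# holes bright blobs on tube in scene
g=cv2.cvtColor(a,cv2.COLOR_BGR2GRAY)
roi=(g[218:242,335:436]>110).astype(np.uint8)
n,l,st,ce=cv2.connectedComponentsWithStats(roi)
H=[]
for i in range(1,n):
    if st[i,4]>8:
        p=onz('scene',ce[i,0]+335,ce[i,1]+218,.253); H.append(p); print('hole',ce[i]+[335,218],st[i,4],p.round(4))
# tube edges in top: dark pixels by column
gt=b.max(axis=2)
for x in (235,250,265,310,330,345):
    ys=np.nonzero(gt[195:240,x]<60)[0]+195
    print(x,ys.min(),ys.max(),onz('top',x,ys.min(),.269).round(4),onz('top',x,ys.max(),.269).round(4))
cv2.imwrite('pics/crop.png',np.hstack([cv2.resize(a[205:325,280:400],(480,480),interpolation=cv2.INTER_CUBIC),cv2.resize(b[170:270,290:360],(320,480),interpolation=cv2.INTER_CUBIC)])[:, :800])
```

```text
(np.float64(377.2162162162162), np.float64(231.40540540540542), 37) (np.float64(285.0), np.float64(210.0), 13)
button (array([0.52878948, 0.02382006, 0.25609803]), np.float64(0.0010351099819616843))
hole [423.94871795 219.12820513] 78 [0.4584 0.135  0.253 ]
hole [343.69230769 229.92307692] 26 [ 0.5235 -0.0555  0.253 ]
hole [360.  230.5] 24 [ 0.523  -0.0167  0.253 ]
hole [394.18518519 231.88888889] 27 [0.5227 0.0642 0.253 ]
hole [410.92857143 232.5       ] 28 [0.5223 0.1034 0.253 ]
hole [428.3 233.1] 30 [0.5217 0.1439 0.253 ]
hole [380.53055556 239.36388889] 360 [0.5579 0.0334 0.253 ]
235 211 225 [0.5217 0.1325 0.269 ] [0.4905 0.1311 0.269 ]
250 211 225 [0.5225 0.0993 0.269 ] [0.4913 0.0981 0.269 ]
265 211 226 [0.5233 0.0662 0.269 ] [0.4899 0.0649 0.269 ]
310 213 227 [ 0.5213 -0.0333  0.269 ] [ 0.4902 -0.0342  0.269 ]
330 213 227 [ 0.5224 -0.0774  0.269 ] [ 0.4913 -0.0782  0.269 ]
345 213 227 [ 0.5233 -0.1105  0.269 ] [ 0.4921 -0.1112  0.269 ]
```

View pics/crop.png

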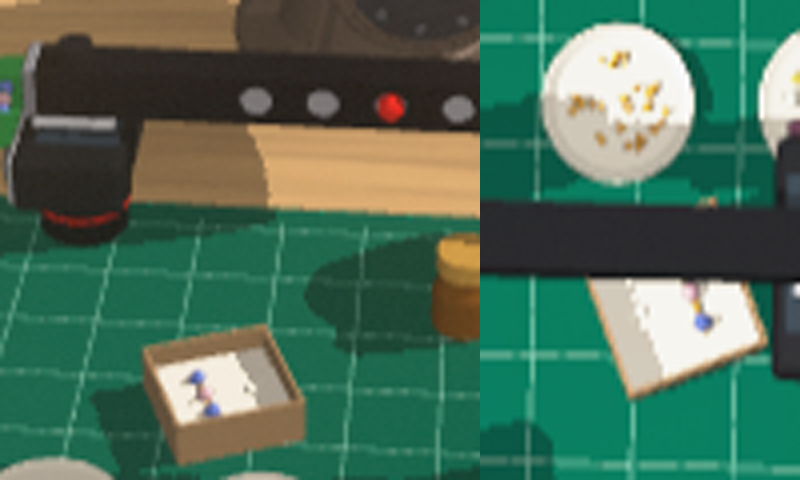

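The crop confirms the red button, with hole discs either side of it. It also shows the kraft box with the brooch, rim corners in the scene view at about (316,292), (346,287), (356,305) and (325,313).

Run:
```python
from h import *
P=np.array([onz('scene',280+u/4,205+v/4,.032) for u,v in ((145,350),(265,328),(303,402),(180,432))]); print(P.round(3),P.mean(0).round(4),[np.linalg.norm(P[i]-P[i-1]).round(3) for i in range(4)])
# top check corners: crop x scale 320/70, y 4.8, offset 290,170
T=np.array([onz('top',290+(u-480)/(320/70),170+v/4.8,.032) for u,v in ((632,397),(767,341))]); print('top corners',T.round(3))
# two-view height of the shared rim corner nearest the robot
print('height check',[ (tri(ray('scene',280+145/4,205+350/4),ray('top',290+(767-480)/(320/70),170+341/4.8))), tri(ray('scene',280+265/4,205+328/4),ray('top',290+(632-480)/(320/70),170+397/4.8))])
a=np.array([.5225,.1439]);b=np.array([.5235,-.0555]);print('spacing',np.linalg.norm(a-b)/5)
```

```text
[[ 0.488 -0.133  0.032]
 [ 0.458 -0.056  0.032]
 [ 0.533 -0.025  0.032]
 [ 0.57  -0.1    0.032]] [ 0.5124 -0.0784  0.032 ] [np.float64(0.088), np.float64(0.083), np.float64(0.082), np.float64(0.084)]
top corners [[ 0.455 -0.061  0.032]
 [ 0.488 -0.138  0.032]]
height check [(array([ 0.48752687, -0.13541152,  0.0311777 ]), np.float64(0.004542749236555553)), (array([ 0.45489812, -0.05837914,  0.02962111]), np.float64(0.004434002286517422))]
spacing 0.039880501501360285
```

Emit:
carry_out --motion '[{"rotation": [0,0,-3.1],"linear": [0.032,-0.004,-0.022]},{"rotation": [0,0,-3.1],"linear": [0.032,-0.004,-0.022]},{"rotation": [0,0,-3.1],"linear": [0.032,-0.004,-0.022]},{"rotation": [0,0,-3.1],"linear": [0.032,-0.004,-0.022]},{"rotation": [0,0,-3.1],"linear": [0.032,-0.004,-0.022]}]' --force 35

```text
invalid input
```

Emit:
carry_out --motion '[{"rotation": [0,0,-3.1],"linear": [0.032,-0.004,0]},{"rotation": [0,0,-3.1],"linear": [0.032,-0.004,0]},{"rotation": [0,0,-3.1],"linear": [0.032,-0.004,0]},{"rotation": [0,0,-3.1],"linear": [0.032,-0.004,0]},{"rotation": [0,0,-3.1],"linear": [0.032,-0.004,0]}]'

```text
invalid input
```

Emit:
carry_out --motion '[{"rotation": [0,0,-3.1],"linear": [0.032,-0.004,0]},{"rotation": [0,0,-3.1],"linear": [0.032,-0.004,0]},{"rotation": [0,0,-3.1],"linear": [0.032,-0.004,0]},{"rotation": [0,0,-3.1],"linear": [0.032,-0.004,0]},{"rotation": [0,0,-3.1],"linear": [0.032,-0.004,0]}]'

```text
invalid input
```

Probably every row needs "gripper".

Emit:
carry_out --motion '[{"rotation": [0,0,-3.1],"linear": [0.032,-0.004,-0.022],"gripper": 1},{"rotation": [0,0,-3.1],"linear": [0.032,-0.004,-0.022],"gripper": 1},{"rotation": [0,0,-3.1],"linear": [0.032,-0.004,-0.022],"gripper": 1},{"rotation": [0,0,-3.1],"linear": [0.032,-0.004,-0.022],"gripper": 1},{"rotation": [0,0,-3.1],"linear": [0.032,-0.004,-0.022],"gripper": 1}]' --force 35

```text
clock: 0.52
tool_pos: [0.3076, -0.5246, 0.367]
orientation: [-3.027, -0.839, 0.0]
force: [0.4, 0.6, 0.4]
opening: 0.0852
grip_force: 0.0
```

Emit:
carry_out --motion '[{"rotation": [0,0,-3.1],"linear": [0.032,-0.004,0],"gripper": 1},{"rotation": [0,0,-3.1],"linear": [0.032,-0.004,0],"gripper": 1},{"rotation": [0,0,-3.1],"linear": [0.032,-0.004,0],"gripper": 1},{"rotation": [0,0,-3.1],"linear": [0.032,-0.004,0],"gripper": 1},{"rotation": [0,0,-3.1],"linear": [0.032,-0.004,0],"gripper": 1}]'

```text
clock: 0.93
tool_pos: [0.4228, -0.4123, 0.3659]
orientation: [-2.886, -1.24, 0.0]
force: [1.1, 0.3, 0.0]
opening: 0.0855
grip_force: 0.0
```

Emit:
carry_out --motion '[{"rotation": [0,0,-3.1],"linear": [0.032,-0.004,0],"gripper": 1},{"rotation": [0,0,-3.1],"linear": [0.032,-0.004,0],"gripper": 1},{"rotation": [0,0,-3.1],"linear": [0.032,-0.004,0],"gripper": 1},{"rotation": [0,0,-3.1],"linear": [0.032,-0.004,0],"gripper": 1},{"rotation": [0,0,-3.1],"linear": [0.032,-0.004,0],"gripper": 1}]'

```text
clock: 1.35
tool_pos: [0.5036, -0.2733, 0.3659]
orientation: [-2.692, -1.618, 0.0]
force: [0.0, -0.2, 0.7]
opening: 0.0857
grip_force: 0.0
```

Emit:
carry_out --motion '[{"rotation": [0,0,-3.1],"linear": [0.032,-0.004,0],"gripper": 1},{"rotation": [0,0,-3.1],"linear": [0.032,-0.004,0],"gripper": 1},{"rotation": [0,0,-3.1],"linear": [0.032,-0.004,0],"gripper": 1},{"rotation": [0,0,-3.1],"linear": [0.032,-0.004,0],"gripper": 1},{"rotation": [0,0,0],"linear": [0,0,0],"gripper": 1}]'

```text
clock: 1.77
tool_pos: [0.5398, -0.1469, 0.3662]
orientation: [-2.498, -1.904, -0.001]
force: [-0.1, 0.1, -0.2]
opening: 0.0854
grip_force: 0.0
```

```bash
cat > go.py <<'E'
from h import *
import sys
tgt=np.array([float(x) for x in sys.argv[1:4]]); yaw=float(sys.argv[4])
s=status.read_state(); M=R.from_rotvec(s['orientation']).as_matrix()
print('t',s['clock'],'pos',s['tool_pos'].round(4),'tooly yaw',np.degrees(np.arctan2(M[1,1],M[0,1])).round(2),'z',M[:,2].round(4))
print('tool delta',(M.T@(tgt-s['tool_pos'])).round(4))
E
python3 go.py .5065 .0238 .32 .4
```

```text
t 1.7667 pos [ 0.5398 -0.1469  0.3662] tooly yaw -15.37 z [-2.0e-04  1.2e-03 -1.0e+00]
tool delta [ 0.1557 -0.0774  0.0464]
```

Emit:
carry_out --motion '[{"rotation": [0,0,-3.15],"linear": [0.033,-0.011,0],"gripper": 1},{"rotation": [0,0,-3.15],"linear": [0.033,-0.011,0],"gripper": 1},{"rotation": [0,0,-3.15],"linear": [0.033,-0.011,0],"gripper": 1},{"rotation": [0,0,-3.15],"linear": [0.033,-0.011,0],"gripper": 1},{"rotation": [0,0,-3.15],"linear": [0.033,-0.011,0],"gripper": 1}]'

```text
clock: 2.18
tool_pos: [0.5118, 0.0212, 0.3659]
orientation: [-2.219, -2.223, 0.001]
force: [1.6, 1.3, -0.1]
opening: 0.0852
grip_force: 0.0
```

Emit:
carry_out --motion '[{"rotation": [0,0,0],"linear": [0,0,0],"gripper": 1},{"rotation": [0,0,0],"linear": [0,0,0],"gripper": 1}]'

```text
clock: 2.35
tool_pos: [0.5119, 0.0211, 0.3664]
orientation: [2.219, 2.224, -0.0]
force: [-0.0, -0.6, 0.2]
opening: 0.0851
grip_force: 0.0
```

```bash
python3 go.py .5065 .0238 .256 .4
python3 - <<'E'
from h import *
cv2.imwrite('pics/w1.png',viewer.capture('wrist')[:,:,::-1])
cv2.imwrite('pics/s1.png',viewer.capture('scene')[:,:,::-1])
E
```

```text
t 2.35 pos [0.5119 0.0211 0.3664] tooly yaw 0.12 z [ 0.e+00 -2.e-04 -1.e+00]
tool delta [ 0.0027 -0.0054  0.1104]
```

View pics/w1.png

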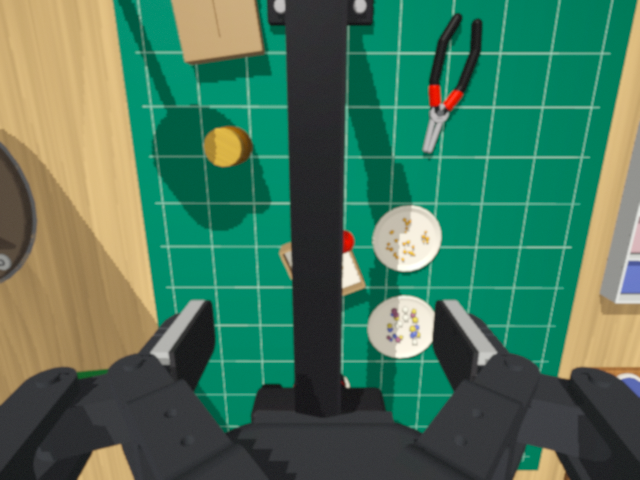

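The wrist view shows the tube at about columns 290–345 and the button at (348,241) on its right (+x) side. The fingers straddle the tube, and the box is visible under it.

Run:
```python
from h import *
a=cv2.imread('pics/w1.png').astype(int)
c=a[220:262,330:365]; m=(c[...,2]>110)&(c[...,1]<80)&(c[...,0]<80); ys,xs=np.nonzero(m); u,v=xs.mean()+330,ys.mean()+220
print(u,v,xs.max()+330,ys.min()+220,ys.max()+220,onz('wrist',u,v,.253).round(4),'tip',onz('wrist',xs.max()+331,v,.253).round(4))
print(tri(ray('wrist',u,v),ray('scene',377.2,231.4)))
g=a.max(axis=2)
for v in (60,140,200,330,370):
    r=g[v,270:370]<70; xs=np.nonzero(r)[0]+270
    # run containing col 318
    l=318
    while g[v,l]<70:l-=1
    q=318
    while g[v,q]<70:q+=1
    print(v,l,q,onz('wrist',l+.5,v,.269).round(4),onz('wrist',q,v,.269).round(4))
```

```text
347.13440860215053 241.21505376344086 353 231 252 [0.529  0.0219 0.253 ] tip [0.5334 0.0219 0.253 ]
(array([0.52882868, 0.02366193, 0.25645003]), np.float64(0.0013462357289559938))
60 286 346 [0.4941 0.1271 0.269 ] [0.5256 0.127  0.269 ]
140 288 344 [0.494  0.0861 0.269 ] [0.5251 0.0861 0.269 ]
200 290 343 [0.4942 0.0521 0.269 ] [0.525 0.052 0.269]
330 293 340 [ 0.494  -0.0337  0.269 ] [ 0.5243 -0.0337  0.269 ]
370 294 340 [ 0.4939 -0.0641  0.269 ] [ 0.5246 -0.0641  0.269 ]
```

Emit:
carry_out --motion '[{"rotation": [0,0,0],"linear": [0.0015,-0.004,0.022],"gripper": 1},{"rotation": [0,0,0],"linear": [0,0,0.022],"gripper": 1},{"rotation": [0,0,0],"linear": [0,0,0.022],"gripper": 1},{"rotation": [0,0,0],"linear": [0,0,0.022],"gripper": 1},{"rotation": [0,0,0],"linear": [0,0,0.022],"gripper": 1}]'

```text
clock: 2.87
tool_pos: [0.5085, 0.0201, 0.2551]
orientation: [2.224, 2.218, -0.0]
force: [0.6, -0.3, -0.2]
opening: 0.0855
grip_force: 0.0
```

Emit:
carry_out --motion '[{"rotation": [0,0,0],"linear": [0,0,0],"gripper": 0.6},{"rotation": [0,0,0],"linear": [0,0,0],"gripper": 0.6},{"rotation": [0,0,0],"linear": [0,0,0],"gripper": 0.6}]' --force 30

```text
clock: 3.12
tool_pos: [0.5089, 0.0208, 0.2573]
orientation: [2.222, 2.219, 0.001]
force: [-0.5, 0.3, 0.2]
opening: 0.0522
grip_force: 0.0
```

Emit:
carry_out --motion '[{"rotation": [0,0,0],"linear": [0,0,0],"gripper": 0.5},{"rotation": [0,0,0],"linear": [0,0,0],"gripper": 0.5},{"rotation": [0,0,0],"linear": [0,0,0],"gripper": 0.5}]'

```text
clock: 3.37
tool_pos: [0.5091, 0.0212, 0.2575]
orientation: [2.22, 2.219, 0.003]
force: [3.9, -2.2, 2.5]
opening: 0.0426
grip_force: 1.8
```

Emit:
carry_out --motion '[{"rotation": [0,0,0],"linear": [0.0015,0,0],"gripper": 0.5},{"rotation": [0,0,0],"linear": [0,0,0],"gripper": 0.4},{"rotation": [0,0,0],"linear": [0,0,0],"gripper": 0.4}]'

```text
clock: 3.62
tool_pos: [0.5087, 0.0232, 0.2568]
orientation: [2.22, 2.221, 0.002]
force: [5.7, -0.4, 3.3]
opening: 0.0343
grip_force: 2.5
```

Emit:
carry_out --motion '[{"rotation": [0,0,0],"linear": [0,0,0],"gripper": 0.3},{"rotation": [0,0,0],"linear": [0,0,0],"gripper": 0.3},{"rotation": [0,0,0],"linear": [0,0,0],"gripper": 0.3},{"rotation": [0,0,0],"linear": [0,0,0],"gripper": 0.3}]'

```text
clock: 3.95
tool_pos: [0.5078, 0.0232, 0.2569]
orientation: [-2.221, -2.222, 0.001]
force: [-0.7, -0.7, 10.1]
opening: 0.0317
grip_force: 31.1
```

Emit:
carry_out --motion '[{"rotation": [0,0,0],"linear": [0.001,0,0],"gripper": 0.3},{"rotation": [0,0,0],"linear": [0.001,0,0],"gripper": 0.3}]' --force 35

```text
clock: 4.12
tool_pos: [0.5078, 0.0246, 0.2569]
orientation: [2.221, 2.222, -0.002]
force: [-1.7, -4.5, 11.6]
opening: 0.0316
grip_force: 33.7
```

Emit:
carry_out --motion '[{"rotation": [0,0,0],"linear": [0.001,0,0],"gripper": 0.3},{"rotation": [0,0,0],"linear": [0.001,0,0],"gripper": 0.3}]'

```text
clock: 4.28
tool_pos: [0.5078, 0.0266, 0.257]
orientation: [2.221, 2.221, -0.002]
force: [-1.8, -8.0, 10.5]
opening: 0.0311
grip_force: 33.7
```

Emit:
carry_out --motion '[{"rotation": [0,0,0],"linear": [0.002,0,0],"gripper": 0.3},{"rotation": [0,0,0],"linear": [0.003,0,0],"gripper": 0.3},{"rotation": [0,0,0],"linear": [0.003,0,0],"gripper": 0.3}]'

```text
clock: 4.53
tool_pos: [0.5078, 0.0341, 0.257]
orientation: [2.221, 2.221, -0.003]
force: [-2.6, -6.6, 11.4]
opening: 0.0317
grip_force: 33.6
```

Emit:
carry_out --motion '[{"rotation": [0,0,0],"linear": [0.004,0,0],"gripper": 0.3},{"rotation": [0,0,0],"linear": [0.004,0,0],"gripper": 0.3},{"rotation": [0,0,0],"linear": [0.004,0,0],"gripper": 0.3},{"rotation": [0,0,0],"linear": [0.003,0,0],"gripper": 0.3},{"rotation": [0,0,0],"linear": [0,0,0],"gripper": 0.3}]'

```text
clock: 4.95
tool_pos: [0.5078, 0.0502, 0.2569]
orientation: [-2.221, -2.222, 0.001]
force: [-1.6, -0.5, 11.7]
opening: 0.0314
grip_force: 33.8
```

Emit:
carry_out --motion '[{"rotation": [0,0,0],"linear": [0.002,0,0],"gripper": 0.3},{"rotation": [0,0,0],"linear": [0.002,0,0],"gripper": 0.3},{"rotation": [0,0,0],"linear": [0.002,0,0],"gripper": 0.3},{"rotation": [0,0,0],"linear": [0.002,0,0],"gripper": 0.3},{"rotation": [0,0,0],"linear": [0,0,0],"gripper": 0.3}]'

```text
clock: 5.37
tool_pos: [0.5078, 0.0586, 0.257]
orientation: [-2.221, -2.221, -0.0]
force: [-0.6, 4.3, 11.7]
opening: 0.0317
grip_force: 34.0
```

Emit:
carry_out --motion '[{"rotation": [0,0,0],"linear": [0.001,0,0],"gripper": 0.3},{"rotation": [0,0,0],"linear": [0.001,0,0],"gripper": 0.3},{"rotation": [0,0,0],"linear": [0.001,0,0],"gripper": 0.3}]'

```text
clock: 5.62
tool_pos: [0.5077, 0.0614, 0.2569]
orientation: [-2.221, -2.221, 0.0]
force: [-1.0, -0.8, 10.4]
opening: 0.0317
grip_force: 34.0
```

Emit:
carry_out --motion '[{"rotation": [0,0,0],"linear": [0.0005,0,0],"gripper": 0.3},{"rotation": [0,0,0],"linear": [0.0005,0,0],"gripper": 0.3}]'

```text
clock: 5.78
tool_pos: [0.5077, 0.0621, 0.2569]
orientation: [-2.221, -2.222, 0.001]
force: [-2.4, -2.6, 10.4]
opening: 0.0318
grip_force: 34.0
```

Emit:
carry_out --motion '[{"rotation": [0,0,0],"linear": [0.0005,0,0],"gripper": 0.3},{"rotation": [0,0,0],"linear": [0.0005,0,0],"gripper": 0.3},{"rotation": [0,0,0],"linear": [0,0,0],"gripper": 0.3}]'

```text
clock: 6.03
tool_pos: [0.5077, 0.063, 0.2569]
orientation: [-2.221, -2.222, 0.001]
force: [-1.0, -1.6, 11.1]
opening: 0.0313
grip_force: 34.0
```

```bash
cat > chk.py <<'E'
from h import *
import sys
a=viewer.capture('scene')[:,:,::-1].copy(); b=viewer.capture('top')[:,:,::-1].copy()
for n,im,(x0,x1,y0,y1) in (('scene',a,(360,395,220,245)),('top',b,(275,297,200,218))):
    c=im[y0:y1,x0:x1].astype(int); m=(c[...,2]>110)&(c[...,1]<70)&(c[...,0]<70); ys,xs=np.nonzero(m)
    print(n,len(xs),xs.mean()+x0 if len(xs) else '',ys.mean()+y0 if len(xs) else '')
cv2.imwrite('pics/%s.png'%sys.argv[1],np.hstack([cv2.resize(a[190:260,270:400],(520,280),interpolation=cv2.INTER_CUBIC),cv2.resize(b[190:260,265:330],(260,280),interpolation=cv2.INTER_CUBIC)]))
E
python3 chk.py c2
```

```text
scene 38 377.1842105263158 231.31578947368422
top 0
```

View pics/c2.png

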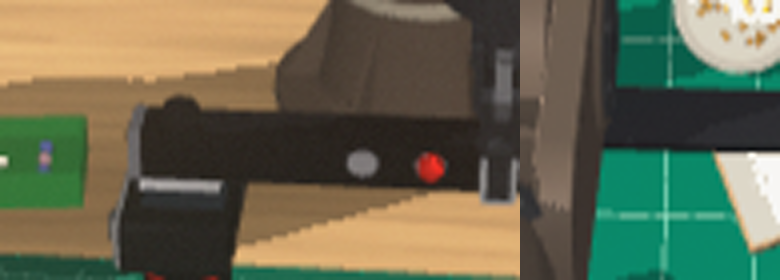

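The button shows out again at (377,231), with the same area as at the start, so it has clicked into the next hole. One hole is left on the camera side. I'll re-grip at the button.

Emit:
carry_out --motion '[{"rotation": [0,0,0],"linear": [0,0,0],"gripper": 0.8},{"rotation": [0,0,0],"linear": [0,0,0],"gripper": 0.8},{"rotation": [0,0,0],"linear": [0,0,0],"gripper": 0.8},{"rotation": [0,0,0],"linear": [0,0,0],"gripper": 0.8}]'

```text
clock: 6.47
tool_pos: [0.5079, 0.0631, 0.256]
orientation: [-2.221, -2.221, 0.001]
force: [-0.6, -0.8, -0.3]
opening: 0.0683
grip_force: 0.0
```

Emit:
carry_out --motion '[{"rotation": [0,0,0],"linear": [-0.01,0,0],"gripper": 0.8},{"rotation": [0,0,0],"linear": [-0.015,0,0],"gripper": 0.8},{"rotation": [0,0,0],"linear": [-0.014,0,0],"gripper": 0.8},{"rotation": [0,0,0],"linear": [0,0,0],"gripper": 0.6},{"rotation": [0,0,0],"linear": [0,0,0],"gripper": 0.6}]'

```text
clock: 6.88
tool_pos: [0.5082, 0.0233, 0.2562]
orientation: [-2.223, -2.22, 0.0]
force: [-0.8, 0.7, -0.3]
opening: 0.0512
grip_force: 0.0
```

Emit:
carry_out --motion '[{"rotation": [0,0,0],"linear": [0,0,0],"gripper": 0.4},{"rotation": [0,0,0],"linear": [0,0,0],"gripper": 0.4},{"rotation": [0,0,0],"linear": [0,0,0],"gripper": 0.3},{"rotation": [0,0,0],"linear": [0,0,0],"gripper": 0.3},{"rotation": [0,0,0],"linear": [0,0,0],"gripper": 0.3}]'

```text
clock: 7.3
tool_pos: [0.5078, 0.0242, 0.2569]
orientation: [2.221, 2.222, -0.001]
force: [-2.5, -4.3, 9.0]
opening: 0.0318
grip_force: 36.2
```

Emit:
carry_out --motion '[{"rotation": [0,0,0],"linear": [0,0,0],"gripper": 0.3},{"rotation": [0,0,0],"linear": [0.001,0,0],"gripper": 0.3},{"rotation": [0,0,0],"linear": [0.001,0,0],"gripper": 0.3}]'

```text
clock: 7.55
tool_pos: [0.5078, 0.0259, 0.2569]
orientation: [2.22, 2.222, -0.002]
force: [-3.3, -4.7, 10.4]
opening: 0.032
grip_force: 36.2
```

Emit:
carry_out --motion '[{"rotation": [0,0,0],"linear": [0.001,0,0],"gripper": 0.3},{"rotation": [0,0,0],"linear": [0.001,0,0],"gripper": 0.3}]'

```text
clock: 7.72
tool_pos: [0.5078, 0.0279, 0.2569]
orientation: [2.22, 2.222, -0.002]
force: [-3.9, -4.1, 9.3]
opening: 0.0317
grip_force: 36.2
```

Emit:
carry_out --motion '[{"rotation": [0,0,0],"linear": [0.002,0,0],"gripper": 0.3},{"rotation": [0,0,0],"linear": [0.003,0,0],"gripper": 0.3},{"rotation": [0,0,0],"linear": [0.003,0,0],"gripper": 0.3}]'

```text
clock: 7.97
tool_pos: [0.5078, 0.0356, 0.2569]
orientation: [2.22, 2.221, -0.003]
force: [-4.3, -8.6, 8.8]
opening: 0.0317
grip_force: 35.2
```

Emit:
carry_out --motion '[{"rotation": [0,0,0],"linear": [0.004,0,0],"gripper": 0.3},{"rotation": [0,0,0],"linear": [0.004,0,0],"gripper": 0.3},{"rotation": [0,0,0],"linear": [0.004,0,0],"gripper": 0.3},{"rotation": [0,0,0],"linear": [0.003,0,0],"gripper": 0.3},{"rotation": [0,0,0],"linear": [0,0,0],"gripper": 0.3}]'

```text
clock: 8.38
tool_pos: [0.5078, 0.0516, 0.2569]
orientation: [-2.22, -2.222, 0.001]
force: [-2.9, 1.0, 9.1]
opening: 0.0312
grip_force: 35.2
```

Emit:
carry_out --motion '[{"rotation": [0,0,0],"linear": [0.002,0,0],"gripper": 0.3},{"rotation": [0,0,0],"linear": [0.002,0,0],"gripper": 0.3},{"rotation": [0,0,0],"linear": [0.002,0,0],"gripper": 0.3},{"rotation": [0,0,0],"linear": [0.002,0,0],"gripper": 0.3},{"rotation": [0,0,0],"linear": [0,0,0],"gripper": 0.3}]'

```text
clock: 8.8
tool_pos: [0.5077, 0.0607, 0.2569]
orientation: [-2.22, -2.22, -0.002]
force: [-3.2, 20.0, 10.0]
opening: 0.0317
grip_force: 35.0
```

Emit:
carry_out --motion '[{"rotation": [0,0,0],"linear": [0.001,0,0],"gripper": 0.3},{"rotation": [0,0,0],"linear": [0.001,0,0],"gripper": 0.3}]'

```text
clock: 8.97
tool_pos: [0.5077, 0.0623, 0.2569]
orientation: [-2.22, -2.222, -0.0]
force: [-3.5, 2.5, 9.3]
opening: 0.0316
grip_force: 35.8
```

Emit:
carry_out --motion '[{"rotation": [0,0,0],"linear": [0.0005,0,0],"gripper": 0.3},{"rotation": [0,0,0],"linear": [0.0005,0,0],"gripper": 0.3},{"rotation": [0,0,0],"linear": [0.0005,0,0],"gripper": 0.3}]'

```text
clock: 9.22
tool_pos: [0.5077, 0.063, 0.2569]
orientation: [-2.22, -2.222, 0.001]
force: [-3.9, -2.9, 10.4]
opening: 0.0312
grip_force: 35.7
```

```bash
python3 chk.py c3
python3 - <<'E'
from h import *
s=status.read_state();print(s['clock'],s['tool_pos'],s['force'])
E
```

```text
scene 36 377.3611111111111 231.33333333333334
top 0  
9.3167 [0.50773565 0.06303692 0.2568957 ] [-3.14800001 -0.56402646  9.62534155]
```

View pics/c3.png

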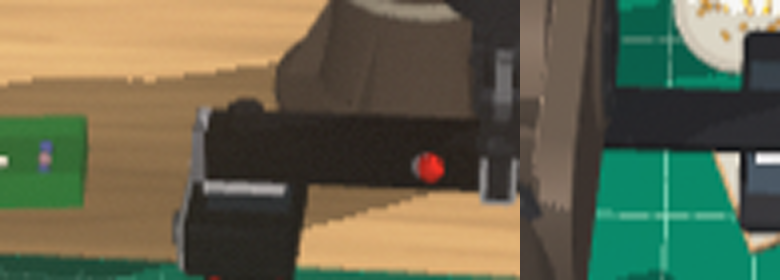

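The button is out in the next hole at (377,231), and the grey sliver on its left shows it about 1 mm short of centre. I'll nudge 0.8 mm, release and retreat upward.

Emit:
carry_out --motion '[{"rotation": [0,0,0],"linear": [0.0004,0,0],"gripper": 0.3},{"rotation": [0,0,0],"linear": [0.0004,0,0],"gripper": 0.3},{"rotation": [0,0,0],"linear": [0,0,0],"gripper": 0.3}]'

```text
clock: 9.57
tool_pos: [0.5077, 0.0637, 0.2569]
orientation: [-2.22, -2.222, 0.001]
force: [-3.9, -2.6, 9.7]
opening: 0.0316
grip_force: 35.7
```

Emit:
carry_out --motion '[{"rotation": [0,0,0],"linear": [0,0,0],"gripper": 1},{"rotation": [0,0,0],"linear": [0,0,0],"gripper": 1},{"rotation": [0,0,0],"linear": [0,0,0],"gripper": 1},{"rotation": [0,0,0],"linear": [0,0,0],"gripper": 1},{"rotation": [0,0,0],"linear": [0,0,0],"gripper": 1}]'

```text
clock: 9.98
tool_pos: [0.5082, 0.0634, 0.2561]
orientation: [-2.221, -2.221, 0.0]
force: [0.1, -0.0, 0.2]
opening: 0.0854
grip_force: 0.0
```

Emit:
carry_out --motion '[{"rotation": [0,0,0],"linear": [0,0,-0.025],"gripper": 1},{"rotation": [0,0,0],"linear": [0,0,-0.025],"gripper": 1},{"rotation": [0,0,0],"linear": [0,0,-0.025],"gripper": 1},{"rotation": [0,0,0],"linear": [0,0,-0.025],"gripper": 1},{"rotation": [0,0,0],"linear": [0,0,0],"gripper": 1}]'

```text
clock: 10.4
tool_pos: [0.5092, 0.0634, 0.3606]
orientation: [2.218, 2.218, 0.007]
force: [0.8, -0.0, 0.2]
opening: 0.0854
grip_force: 0.0
```

```bash
python3 chk.py c4
python3 - <<'E'
from h import *
cv2.imwrite('pics/s4.png',viewer.capture('scene')[:,:,::-1])
im=cv2.imread('pics/s4.png'); cv2.imwrite('pics/s4c.png',cv2.resize(im[195:365,240:480],(720,510),interpolation=cv2.INTER_CUBIC))
E
```

```text
scene 36 377.3611111111111 231.33333333333334
top 13 285.0 210.15384615384616
```

View pics/s4c.png

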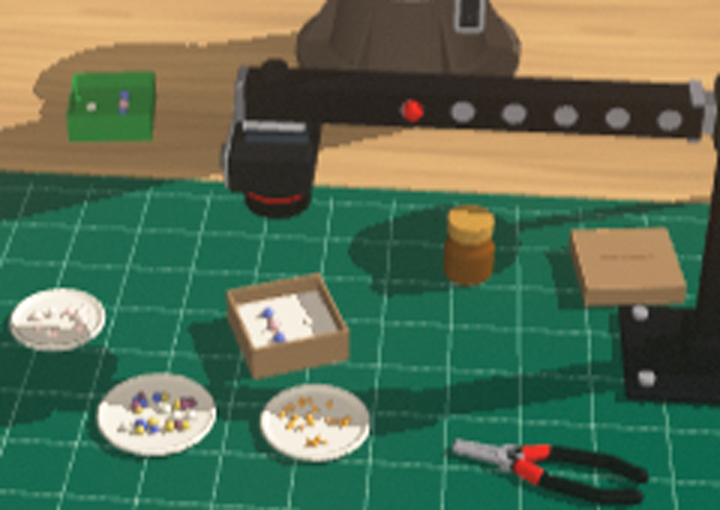

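The tube has moved two holes in. The button is out in both views (scene (377,231), top (285,210), same area as at the start), the lens is above the kraft box, and nothing on the mat looks moved.

Run:
```python
from h import *
print(onz('scene',240+277/3,195+205/3,.146).round(3))
print(env.job_done())
```

```text
[ 0.512 -0.086  0.146]
the job is handed in; nothing more can be done
None
```

I slid the camera two holes in and handed the job in: the lens is about 8 mm from the middle of the gift box by my image measurements, the red button is sprung out, nothing on the mat looks moved, and no verdict came back.

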